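# Lock the coffee grinder's bayonet lid and press start

### The job

Get the coffee grinder ready and start it: pick the steel lid up off the slate board, set it into the grinder's collar with its lugs in the slots (orange marks), push it down against the spring and give it a quarter turn clockwise, seen from above, to the green marks, then let it spring up into its lock. Only once the lid is locked, press the green start button fully down and let it go. Leave the glass jar, mug and saucer where they stand.

Things in the scene. Friction and masses are not known exactly. Their poses are not given: they have to be found in the camera images.
- lid: Loose bayonet lid, 0.14 to 0.28 kg, standing upright on the slate. Origin: centre of its underside, z up. From the origin up: grey round plug of radius 29 (bottom edge chamfered 4) to 21; steel cap disc of radius 46 from 21 to 29; black bar handle from 29 to 59. Same after a half turn.
- lid_handle (a point): Point inside the black bar handle with orange ends, on the lid's axis, 50 above the lid's origin (21 above the cap). The bar is 60 long along the lid's x, 18 wide along y, 30 high: grip it across its width from above.
- lid_lugs (a point): On the lid's axis at the mid height of its two lugs, 7 above its origin. The lugs stick out of the plug along the lid's +x and -x, in line with the handle bar, to radius 37, each 12 wide and 6 high (4 to 10 above the origin), hidden under the cap.
- grinder: Fixed low white coffee grinder; housing 220 long (x from -135 to 85), 170 wide, deck 105 high. Origin: on the counter under the axis of its round chamber, z up; the start button is at its -x end. On the deck orange dashes mark the collar's slots and green dashes, along +x and -x, the locked position of the lugs.
- collar (a point): Centre of the mouth of the steel collar on the chamber axis, at its top, 120 above the counter. Outer radius 48, bore radius 31.5 through a flange 8 thick, wider well (radius 39) below. Two slots 18 wide cross the flange for the lugs, with about 2.5 of play.
- slot_mark (a point): Orange dash on the deck, 60 from the chamber axis, at one slot: +80 degrees from the grinder's +x (counter-clockwise from above); the other slot is opposite. To enter, the lid's x axis lies along this line, either way round.
- lock_mark (a point): Green dash on the deck at the grinder's +x, 60 from the chamber axis. Pushed down, the lid turns 80 degrees clockwise (from above) until its x axis lies along the grinder's x, at a stop with about 4 degrees of play each way; it cannot turn the other way. Let go there, it rises 6 into notches: locked, origin 105 above the counter, cap 6 above the collar.
- plate (a joint): Travel of the sprung plate in the bore, 0 when up, grows downward (m). The lid first rests on it with its origin about 110 above the counter, lugs between the slot walls. Pushing takes 6 to 10 N; the lid turns freely with its origin below 101 and bottoms, cap on the collar, at 99. Plate reads about 0.005 when locked.
- start_top (a point): Centre of the top of the round green start button (radius 14, facing up), 105 from the chamber axis along the grinder's -x, its top 127 above the counter, about 22 above the deck; moves with the button.
- start (a joint): Start button travel: 0 up, 0.006 m fully down; springs back. It takes 5 N to press fully.
- jar: Loose glass jar with coffee capsules, a domed bell 104 in diameter and 160 high on the slate board; origin under its centre. Leave alone.
- mug: Loose white mug, 80 in diameter, 88 high, handle at its +y; origin under its centre. Leave alone.
- saucer: Loose blue saucer, 140 in diameter, 16 high; origin under its centre. Leave alone.
- slate: Fixed dark slate board, 170 (x) by 320 (y), 10 thick, on which lid and jar stand, one in each half (either); origin under its centre.
Mind the look-alikes: they are no part of the job. What is shaped like the lid but red is not meant.

How it is judged:
On the way, in this order (a step that is already met when the one before it is completed fails the run):
1. the lid is locked: lugs under the flange at the green marks and sprung up into the notches (angle between the x axis of lid and the x axis of grinder, either way round below 0.13 rad and horizontal distance between lid and grinder below 0.005 m and z of lid in the frame of grinder between 0.1025 and 0.108 m and angle between lid's own z axis and vertical below 0.06 rad), for 0.2 s.
2. with the lid locked, the start button is pressed down (all of step 1 and value of joint start above 0.0045 m), for 0.05 s.
At the end, for the whole second after the job is handed in: Lid at rest, locked: its x axis within 0.13 rad of the grinder's x, within 5 mm of the chamber axis, its origin 102.5 to 108 mm above the grinder's, upright within 0.06 rad; start button was pressed over 4.5 mm after locking and is up again (under 1 mm) (all of step 1 and value of joint start below 0.001 m and linear speed of lid below 0.02 m/s); the robot touches nothing.
It fails at once if the start button is pressed (over 3 mm) while the lid is not locked (value of joint start above 0.003 m and not (angle between the x axis of lid and the x axis of grinder, either way round below 0.13 rad and horizontal distance between lid and grinder below 0.005 m and z of lid in the frame of grinder below 0.108 m)).
It fails at once if the glass jar is shifted more than 30 mm or tipped more than 0.4 rad (distance of jar from where it was at the start of the episode above 0.03 m or angle between jar's own z axis and vertical above 0.4 rad).
It fails at once if the mug is shifted more than 30 mm or tipped more than 0.4 rad (distance of mug from where it was at the start of the episode above 0.03 m or angle between mug's own z axis and vertical above 0.4 rad).
It fails at once if the saucer is shifted more than 30 mm or tipped more than 0.4 rad (distance of saucer from where it was at the start of the episode above 0.03 m or angle between saucer's own z axis and vertical above 0.4 rad).
It also fails if it takes over 54 s, if anything falls off the work surface, if the arm or the gripper's body presses on something with over 40 N, if the wrist force passes 120 N, or if a joint passes its speed limit or range.

### The arm

A 6-joint arm with a two-finger parallel gripper is mounted at the origin on the work surface. World frame = base frame: x ahead of the robot, y to its left, z up, the work surface at z = 0. Lengths are in m, angles in rad, forces in N, time in s.
With the tool pointing down it reaches from about 0.35 to 0.775 m from the base axis. Payload 5.5 kg.
Tool frame: the origin (TCP) lies on the centre line of the jaws, within the pads' length; the fingertips stand 17 mm ahead of it and the grasp point (between the pads) lies 2 mm behind it; x points along the fingers, y is the direction in which the jaws open and shut, and the axes are right-handed (so a half turn about x gives the same grasp; the last joint's range is limited). The gripper opens to 85 mm and grips with 20 to 120 N. Pads are 22 mm wide; open, the fingers measure 114 mm over their backs; the gripper's body (76 mm by 85 mm) begins 54 mm behind the grasp point. The pads swing forward as they close: fully open they stand 13 mm farther back than shut.
Start: joints at [1.018, 0.313, 0.046, 1.304, 0, 1.431], TCP at [0.231, 0.527, 0.248] pointing down, gripper open.
Joint ranges: [-2.76, 2.76], [-0.86, 1.69], [-1.03, 1.26], [-2.2, 2.34], [-1.47, 1.5], [-3.14, 3.14]. Speed limits (rad/s): [2.57, 2.57, 3.14, 3.14, 3.14, 3.14].

### API

Orientations are given as a unit quaternion [x, y, z, w].
In Python, from bench import ctrl, optics, workorder gives the robot as it stands.
- The arm moves only by the shell command python3 -m jog 'ROWS' [FORCE]. ROWS is JSON, a list that holds one entry, the list of rows, each a list of 7 numbers: the shift along the tool's x, y, z in m, then the turn, a rotation vector about the tool's x, y, z in rad, then the finger opening in m, from 0 to 0.0854. A call has 1 to 12 rows; each row is the pose to reach, as a shift and turn from the pose commanded when the call began, along the tool's axes at that moment; what a row does not reach only later rows make up. A row lasts 1/8 s, in which the tool goes at most 62.5 mm and 10.7 degrees, less where a joint would pass 70% of its speed; a pose out of reach is approached as far as the arm can. A call with a gripper value outside its range is refused whole. The fingers move at their own pace and stop on an object; FORCE is the grip in N (left out, the last holds). Time passes only in rows, so rows that repeat a pose let the fingers close. It gives the time, the measured TCP pose, the force and the opening at its end, in the units of the state.
- ctrl.state(): the state, without advancing time (a new reading comes with each control period).
- optics.snapshot(name): name is "side" or "top"; returns a dict with "img" (420x560x3 uint8, red, green, blue), "range_z" (420x560 float32, m along the optical axis (not along the pixel's ray), 0 where there is no reading), "fx", "fy", "cx", "cy" (pixels), "R" (3x3) and "t" (3): a world point X has camera coordinates R X + t. Camera axes: x right, y down, z forward; pixel columns grow to the right and rows downward; lengths in m; the calibration is good to about 2 mm. A picture is of the moment at which its call begins.
- workorder.sign_off(): hands the job in, once; it reports no verdict.
The state is a dict: "time_s": time; "joint_pos": joint angles; "joint_velocities": joint speeds; "joint_torque": joint torques, N m; "eef_pos": TCP position; "orientation": TCP orientation; "ft_force": force on the tool from outside, world axes, zero at the start; "ft_torque": the same for the moment, N m; "width": opening from 0.0 (shut) to 1.0 (fully open).
Only numpy, scipy, OpenCV 4.12 (cv2) and the standard library are available. Lean on these libraries where they do the work, as an engineer would, in place of code of your own. Each camera call takes 0.05 s, during which the arm holds its last target.

## Working session

There is one attempt and no reset: what is moved stays moved. The work goes in short steps, Python scripts to look and compute and a shell command to move; the robot and the scene stay as the last step left them, time stands still between calls to the robot, and variables do not carry over. Pictures are saved under pics/ and viewed, and the job is handed in when it is done.

```bash
ls; mkdir -p pics
python3 - <<'E'
from bench import ctrl, optics
import cv2,numpy as np
print(ctrl.state())
for n in("top","side"):
    s=optics.snapshot(n); cv2.imwrite(f"pics/{n}0.png",s["img"][:,:,::-1])
    np.savez(f"{n}0.npz",**s)
    print(n,s["fx"],s["cx"],s["cy"],s["R"],s["t"])
E
```

```text
pics
{'time_s': 0.0, 'joint_pos': array([1.01838685e+00, 3.14010323e-01, 4.49922741e-02, 1.30358887e+00,
       1.13611384e-05, 1.43118934e+00]), 'joint_velocities': array([ 7.76322154e-04, -8.88117877e-04, -1.90261057e-03, -1.28747188e-03,
       -8.79971950e-04,  6.40117536e-05]), 'joint_torque': array([-1.96202127e-04, -4.80623245e+01,  2.98534191e+01,  1.91786938e-02,
       -8.74102011e-05, -4.12184718e-06]), 'eef_pos': array([0.23043848, 0.52629296, 0.24740863]), 'orientation': array([ 0.14431276,  0.69231888, -0.14551444,  0.69187712]), 'ft_force': array([-0.27008698,  0.74118218, -0.33743839]), 'ft_torque': array([-0.01384158,  0.01852631,  0.01142771]), 'width': 0.9993438615347067}
top 409.55711808184594 285.3240876174356 215.11039347334147 [[-0.00590321 -0.99972947  0.0224976 ]
 [-0.98102225  0.00142951 -0.19388994]
 [ 0.19380532 -0.02321522 -0.98076529]] [-0.02748419  0.61227135  1.00822974]
side 459.9402734961712 279.93824395358706 215.33016202796347 [[ 0.94178645 -0.33534208 -0.02416564]
 [-0.20687996 -0.52134922 -0.82788627]
 [ 0.26502636  0.78469145 -0.56037519]] [-0.57288334  0.19952315  1.40385603]
```

View pics/top0.png

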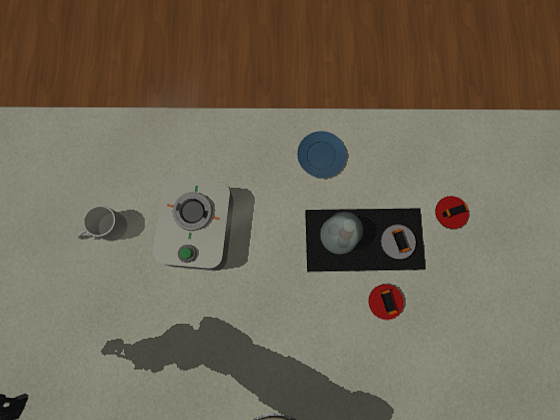

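View pics/side0.png

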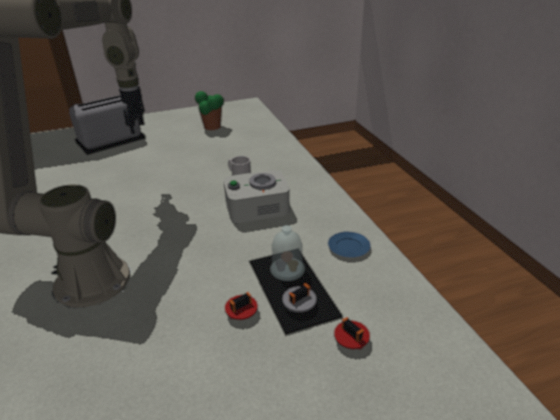

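The top view shows the steel lid at (402,241), the jar at (341,233), the grinder collar at (193,210) and the green button at (187,253). The red decoys are at (453,212) and (387,301). Next I'll measure these.

```bash
cat > h.py <<'E'
import numpy as np,cv2
def ray(s,uv,z):
    uv=np.atleast_2d(uv).astype(float)
    d=np.c_[(uv[:,0]-s["cx"])/s["fx"],(uv[:,1]-s["cy"])/s["fy"],np.ones(len(uv))]@s["R"]
    C=-s["R"].T@s["t"]
    return C+d*((z-C[2])/d[:,2])[:,None]
def proj(s,X):
    c=np.atleast_2d(X)@s["R"].T+s["t"]
    return np.c_[c[:,0]/c[:,2]*s["fx"]+s["cx"],c[:,1]/c[:,2]*s["fy"]+s["cy"]]
def masks(img):
    h=cv2.cvtColor(img,cv2.COLOR_RGB2HSV).astype(int); H,S,V=h[...,0],h[...,1],h[...,2]
    return dict(orange=((H>=6)&(H<=22)&(S>110)&(V>90)),green=((H>=45)&(H<=85)&(S>90)&(V>40)))
def blobs(m,amin=4):
    n,l,st,c=cv2.connectedComponentsWithStats(m.astype(np.uint8),connectivity=8)
    return [(c[i].round(2),st[i][:5]) for i in range(1,n) if st[i][4]>=amin]
E
python3 - <<'E'
from h import *
for n in("top","side"):
    s=dict(np.load(f"{n}0.npz")); m=masks(s["img"])
    for k in m:
        for c,st in blobs(m[k]):
            if n=="top" and c[1]<120: continue
            z=.105 if n=="top" and c[0]<300 else .065
            print(n,k,c,st, [ray(s,c,zz)[0][:2].round(4) for zz in (.105,.127,.069)])
s=dict(np.load("top0.npz"));im=s["img"][:,:,::-1]
a=cv2.resize(im[175:275,145:245],None,fx=5,fy=5,interpolation=cv2.INTER_NEAREST)
b=cv2.resize(im[200:280,372:432],(375,500),interpolation=cv2.INTER_NEAREST)[:, :300]
cv2.imwrite("pics/crop.png",np.hstack([a,b]))
E
```

```text
top orange [466.2 206.2] [464 203   5   7  15] [array([ 0.6257, -0.4873]), array([ 0.6208, -0.4767]), array([ 0.6336, -0.5046])]
top orange [169.5  205.17] [167 204   6   3  12] [array([0.629, 0.26 ]), array([0.6241, 0.2542]), array([0.637 , 0.2695])]
top orange [447.72 212.17] [446 209   4   8  18] [array([ 0.6103, -0.4387]), array([ 0.6058, -0.4292]), array([ 0.6177, -0.4543])]
top orange [215.85 217.69] [213 216   7   4  13] [array([0.597, 0.144]), array([0.5928, 0.1407]), array([0.6039, 0.1494])]
top orange [397.35 230.4 ] [393 229   9   4  20] [array([ 0.564, -0.308]), array([ 0.5605, -0.3014]), array([ 0.5697, -0.3189])]
top orange [405.58 249.32] [402 248   8   4  19] [array([ 0.5166, -0.3257]), array([ 0.5142, -0.3186]), array([ 0.5206, -0.3372])]
top orange [385.45 291.45] [381 290   9   4  22] [array([ 0.4145, -0.2701]), array([ 0.4143, -0.2643]), array([ 0.4149, -0.2796])]
top orange [391.89 312.25] [387 310  10   5  28] [array([ 0.3654, -0.283 ]), array([ 0.3663, -0.2769]), array([ 0.364, -0.293])]
top green [195.78 188.11] [195 186   3   5   9] [array([0.6729, 0.1964]), 
[... 1431 characters left out ...]
5]), array([ 0.353 , -0.3688]), array([ 0.3633, -0.3101])]
side orange [344.73 318.91] [343 318   5   3  11] [array([ 0.5986, -0.5012]), array([ 0.5883, -0.5194]), array([ 0.6155, -0.4715])]
side orange [360. 331.] [357 329   7   5  22] [array([ 0.6151, -0.5481]), array([ 0.6043, -0.565 ]), array([ 0.6326, -0.5204])]
side orange [551.13 396.84] [535 380  25  38 445] [array([ 0.8914, -0.8374]), array([ 0.8734, -0.8467]), array([ 0.921 , -0.8221])]
side green [208.07 101.87] [196  92  27  23 393] [array([0.608 , 1.0933]), array([0.5975, 1.033 ]), array([0.6253, 1.1919])]
side green [233.27 182.82] [231 181   6   5  22] [array([0.5158, 0.2374]), array([0.5077, 0.1997]), array([0.5291, 0.2991])]
```

View pics/crop.png

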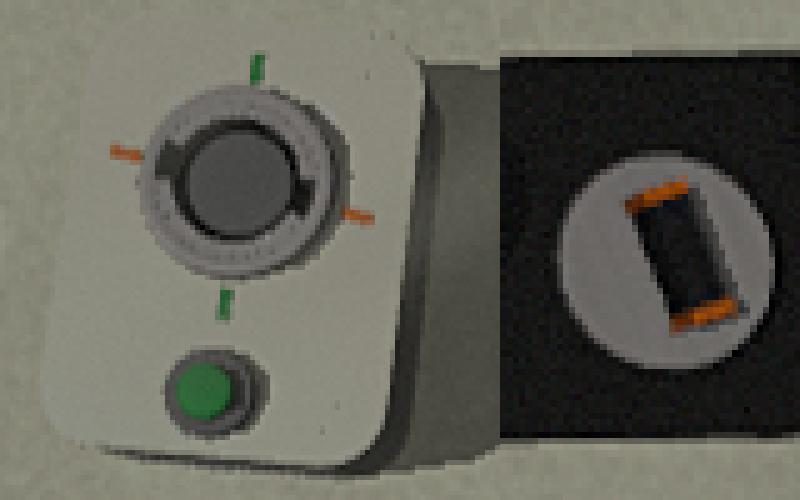

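Run:
```python
from h import *
s=dict(np.load("top0.npz")); im=s["img"]
g=cv2.cvtColor(im,cv2.COLOR_RGB2GRAY)
# cap: contour of bright disc on the slate
roi=np.zeros_like(g); roi[218:265,380:420]=1
m=((g>85)&(roi>0)).astype(np.uint8)
cs,_=cv2.findContours(m,cv2.RETR_EXTERNAL,cv2.CHAIN_APPROX_NONE); c=max(cs,key=cv2.contourArea)
P=ray(s,c[:,0,:],.039)[:,:2]
def circ(P):
    A=np.c_[2*P,np.ones(len(P))]; x=np.linalg.lstsq(A,(P**2).sum(1),rcond=None)[0]
    return x[:2],np.sqrt(x[2]+x[0]**2+x[1]**2)
for _ in range(3):
    o,r=circ(P); e=abs(np.hypot(*(P-o).T)-r); P=P[e<max(.0015,1.5*e.std())]
print("cap",o,r,e.max())
# chamber plate/bore dark ring: collar top region range
rz=s["range_z"]; v,u=np.mgrid[190:235,170:218]; z=rz[190:235,170:218]
C=-s["R"].T@s["t"]
X=(np.stack([(u-s["cx"])/s["fx"]*z,(v-s["cy"])/s["fy"]*z,z],-1)-s["t"])@s["R"]
t=X[(X[...,2]>.114)&(X[...,2]<.126)]
print("collar pts",len(t),t.mean(0),t[:,:2].min(0),t[:,:2].max(0))
hull=cv2.convexHull(t[:,:2].astype(np.float32))[:,0]; print("collar hull",circ(hull))
v,u=np.mgrid[200:265,360:440]; z=rz[200:265,360:440]
X=(np.stack([(u-s["cx"])/s["fx"]*z,(v-s["cy"])/s["fy"]*z,z],-1)-s["t"])@s["R"]
t=X[(abs(X[...,2]-.069)<.006)&(abs(X[...,0]-.545)<.05)&(abs(X[...,1]+.328)<.05)]
print("handle",len(t),t.mean(0),cv2.minAreaRect((t[:,:2]*1000).astype(np.float32)))
t=X[(abs(X[...,2]-.039)<.005)&(abs(X[...,0]-.545)<.06)&(abs(X[...,1]+.328)<.06)]
print("capd",len(t),circ(cv2.convexHull(t[:,:2].astype(np.float32))[:,0]),t[:,2].mean())
v,u=np.mgrid[190:270,305:370]; z=rz[190:270,305:370]
X=(np.stack([(u-s["cx"])/s["fx"]*z,(v-s["cy"])/s["fy"]*z,z],-1)-s["t"])@s["R"]
t=X[X[...,2]>.03]; print("jar",len(t),t.min(0),t.max(0))
from bench import ctrl
from scipy.spatial.transform import Rotation as R
st=ctrl.state();M=R.from_quat(st["orientation"]).as_matrix();print(M.round(3))
```

```text
cap [ 0.54502327 -0.32812549] 0.04383141550465764 0.0014603903934891638
collar pts 633 [0.61089595 0.20088769 0.11842861] [0.56417449 0.15399092] [0.65747356 0.24781576]
collar hull (array([0.61155674, 0.20091636]), np.float64(0.047291620729431806))
handle 159 [ 0.54427246 -0.32889398  0.06688599] ((544.501708984375, -329.3577575683594), (58.942779541015625, 19.55567741394043), 19.138614654541016)
capd 645 (array([ 0.54508864, -0.32889751]), np.float64(0.04523174274010176)) 0.0369979972929347
jar 1221 [ 0.40508928 -0.22237905  0.03015463] [ 0.61087464 -0.00494573  1.10816831]
[[-0.001  0.401  0.916]
 [-0.001  0.916 -0.401]
 [-1.    -0.002 -0.   ]]
```

Lid measured at (0.545,-0.3285) with yaw ≈20°. The collar is at (0.6125,0.2015) and grinder yaw is ≈-5.4°. The joint angles along the plan stay central.

```bash
cat >> h.py <<'E'
from scipy.spatial.transform import Rotation as R
def to(x,y,z,head):
    """tool-frame shift and rotvec to reach TCP xyz, pointing down, tool y at heading head (deg)"""
    from bench import ctrl
    st=ctrl.state(); M=R.from_quat(st["orientation"]); h=np.radians(head)
    d=M.inv().apply(np.array([x,y,z])-st["eef_pos"])
    ty=np.array([np.cos(h),np.sin(h),0]); tx=np.array([0,0,-1.]); T=R.from_matrix(np.c_[tx,ty,np.cross(tx,ty)])
    print("t",round(st["time_s"],2),"pos",st["eef_pos"].round(4),"w",round(st["width"],3),"F",st["ft_force"].round(1),"shift",d.round(4),"rot",(M.inv()*T).as_rotvec().round(4))
    return st
E
python3 - <<'E'
from h import *
to(.545,-.3285,.30,110)
E
```

```text
t 0.1 pos [0.2304 0.5263 0.2475] w 1.001 F [ 0.2 -0.2  0.4] shift [-0.0516 -0.6569  0.631 ] rot [-0.7618 -0.0008  0.0015]
```

```bash
python3 -m jog '[[[-0.05,-0.04,0.04,0,0,0,0.06],[-0.052,-0.08,0.08,-0.1,0,0,0.06],[-0.052,-0.12,0.12,-0.2,0,0,0.06],[-0.052,-0.16,0.16,-0.3,0,0,0.06],[-0.052,-0.2,0.2,-0.4,0,0,0.06],[-0.052,-0.24,0.24,-0.5,0,0,0.06],[-0.052,-0.285,0.28,-0.6,0,0,0.06],[-0.052,-0.33,0.32,-0.7,0,0,0.06],[-0.052,-0.375,0.36,-0.762,0,0,0.06],[-0.052,-0.42,0.40,-0.762,0,0,0.06],[-0.052,-0.46,0.44,-0.762,0,0,0.06],[-0.052,-0.50,0.48,-0.762,0,0,0.06]]]' 60; python3 -c "
from h import *
to(.545,-.3285,.30,110)"
```

```text
time_s: 1.6
eef_pos: [0.4699, -0.1258, 0.3]
orientation: [-0.122, 0.696, 0.123, 0.696]
ft_force: [0.9, -0.2, -0.1]
width: 0.702
t 1.6 pos [ 0.4699 -0.1258  0.3   ] w 0.702 F [ 0.9 -0.2 -0.1] shift [-1.000e-04 -2.162e-01  1.300e-03] rot [-0.0004  0.     -0.0005]
```

```bash
python3 -m jog '[[[0,-0.05,0,0,0,0,0.06],[0,-0.10,0.001,0,0,0,0.06],[0,-0.155,0.001,0,0,0,0.06],[0,-0.2,0.001,0,0,0,0.06],[0,-0.216,0.001,0,0,0,0.06],[0.06,-0.216,0.001,0,0,0,0.06],[0.12,-0.216,0.001,0,0,0,0.06],[0.17,-0.216,0.001,0,0,0,0.06],[0.19,-0.216,0.001,0,0,0,0.06],[0.19,-0.216,0.001,0,0,0,0.06]]]' 60; python3 -c "
from h import *
to(.545,-.3285,.06,110)
from bench import optics
a=[optics.snapshot(n)['img'][:,:,::-1] for n in ('side','top')]
cv2.imwrite('pics/pre.png',np.hstack([cv2.resize(a[0][200:340,220:360],(400,400)),cv2.resize(a[1][180:320,330:470],(400,400))]))"
```

```text
time_s: 2.85
eef_pos: [0.5431, -0.3252, 0.1076]
orientation: [-0.121, 0.698, 0.124, 0.695]
ft_force: [0.4, 0.3, 0.5]
width: 0.705
t 2.85 pos [ 0.5431 -0.3252  0.1076] w 0.705 F [0.4 0.3 0.5] shift [ 0.0476 -0.004   0.0008] rot [ 0.0001 -0.0028 -0.0048]
```

View pics/pre.png

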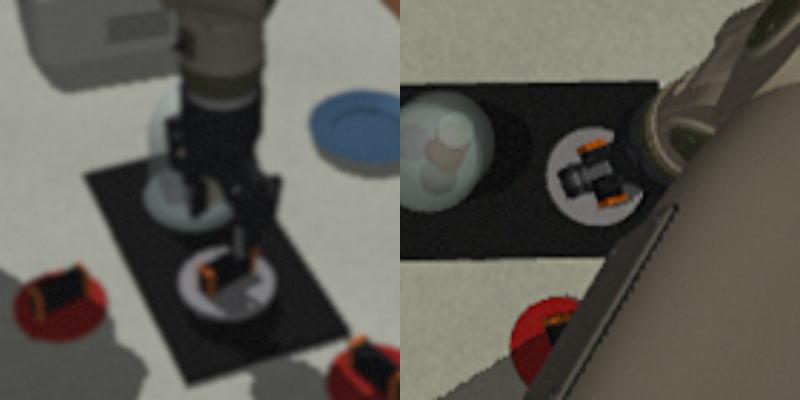

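The gripper is squarely over the handle bar, with the fingers straddling it. The jar stands clear to the left. I'll descend and grip.

```bash
python3 -m jog '[[[0.02,-0.004,0.001,0,0,0,0.06],[0.04,-0.004,0.001,0,0,0,0.06],[0.0475,-0.004,0.001,0,0,0,0.06],[0.0475,-0.004,0.001,0,0,0,0.06],[0.0475,-0.004,0.001,0,0,0,0.06]]]' 60; python3 -c "
from h import *
to(.545,-.3285,.06,110)"
```

```text
time_s: 3.58
eef_pos: [0.5477, -0.3304, 0.0641]
orientation: [-0.123, 0.696, 0.122, 0.697]
ft_force: [-0.0, -0.2, -0.0]
width: 0.703
t 3.58 pos [ 0.5477 -0.3304  0.0641] w 0.703 F [-0.  -0.2 -0. ] shift [ 0.0041  0.0027 -0.0019] rot [0.0002 0.0012 0.0017]
```

```bash
python3 -m jog '[[[0.002,0.0015,-0.001,0,0,0,0.06],[0.004,0.0025,-0.002,0,0,0,0.06],[0.004,0.0025,-0.002,0,0,0,0.06],[0.004,0.0025,-0.002,0,0,0,0.0],[0.004,0.0025,-0.002,0,0,0,0.0],[0.004,0.0025,-0.002,0,0,0,0.0],[0.004,0.0025,-0.002,0,0,0,0.0],[0.004,0.0025,-0.002,0,0,0,0.0]]]' 80; python3 -c "
from h import *
to(.545,-.3285,.06,110)"
```

```text
time_s: 4.58
eef_pos: [0.5445, -0.3284, 0.0591]
orientation: [-0.123, 0.696, 0.123, 0.697]
ft_force: [-0.2, -0.3, 2.9]
width: 0.194
t 4.58 pos [ 0.5445 -0.3284  0.0591] w 0.194 F [-0.2 -0.3  2.9] shift [-0.0009 -0.0003  0.0004] rot [0.0001 0.0005 0.0006]
```

```bash
python3 -m jog '[[[-0.03,0,0,0,0,0,0],[-0.08,0,0,0,0,0,0],[-0.13,0,0,0,0,0,0],[-0.18,0,0,0,0,0,0],[-0.22,0,0,0,0,0,0],[-0.22,0,0,0,0,0,0],[-0.22,0,0,0,0,0,0]]]' 80; python3 -c "
from h import *
to(.6125,.2015,.28,164.6)"
```

```text
time_s: 5.45
eef_pos: [0.5437, -0.3278, 0.2771]
orientation: [-0.122, 0.697, 0.123, 0.696]
ft_force: [-0.9, -0.2, -2.1]
width: 0.197
t 5.45 pos [ 0.5437 -0.3278  0.2771] w 0.197 F [-0.9 -0.2 -2.1] shift [-0.0021  0.4739  0.2457] rot [-9.528e-01 -1.000e-04 -2.500e-03]
```

```bash
python3 -m jog '[[[0,0.04,0.021,-0.08,0,0,0],[0,0.09,0.047,-0.17,0,0,0],[0,0.14,0.073,-0.27,0,0,0],[0,0.19,0.099,-0.37,0,0,0],[0,0.24,0.125,-0.47,0,0,0],[0,0.29,0.151,-0.57,0,0,0],[0,0.34,0.177,-0.67,0,0,0],[0,0.39,0.203,-0.77,0,0,0],[0,0.44,0.228,-0.87,0,0,0],[0,0.465,0.241,-0.94,0,0,0],[0,0.474,0.246,-0.953,0,0,0],[0,0.474,0.246,-0.953,0,0,0]]]' 80; python3 -m jog '[[[0,0,0,0,0,0,0],[0,0,0,0,0,0,0]]]'; python3 -c "
from h import *
to(.6125,.2015,.20,164.6)
from bench import optics
a=[optics.snapshot(n) for n in ('side','top')]
np.savez('side1.npz',**a[0]);np.savez('top1.npz',**a[1]);a=[x['img'][:,:,::-1] for x in a]
cv2.imwrite('pics/over.png',np.hstack([cv2.resize(a[0][80:240,180:340],(400,400)),cv2.resize(a[1][140:280,130:270],(400,400))]))"
```

```text
time_s: 6.95
eef_pos: [0.6126, 0.2013, 0.277]
orientation: [-0.428, 0.563, 0.429, 0.561]
ft_force: [0.4, -0.9, -1.5]
width: 0.197
time_s: 7.2
eef_pos: [0.6133, 0.1999, 0.2789]
orientation: [-0.428, 0.563, 0.428, 0.563]
ft_force: [-0.7, -0.3, -2.4]
width: 0.197
t 7.2 pos [0.6133 0.1999 0.2789] w 0.197 F [-0.7 -0.3 -2.4] shift [0.0789 0.0012 0.0013] rot [-0.002  -0.0001  0.    ]
```

View pics/over.png

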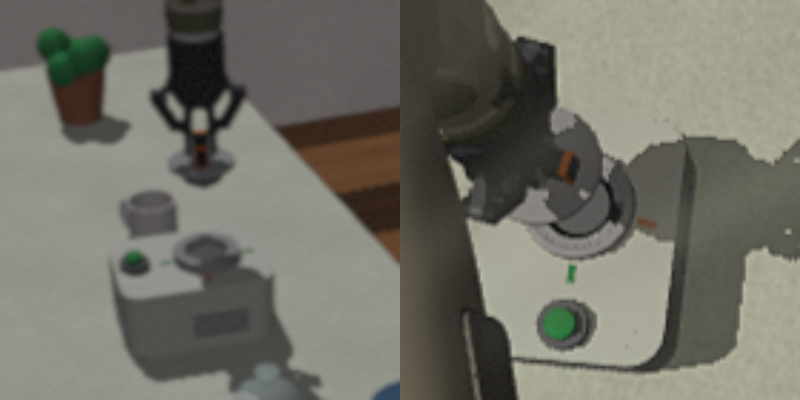

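The lid is level in the grip above the collar. I'll lower it to just above the mouth and check alignment there.

```bash
python3 -m jog '[[[0.03,0.0012,0.0013,0,0,0,0],[0.06,0.0012,0.0013,0,0,0,0],[0.085,0.0012,0.0013,0,0,0,0],[0.095,0.0012,0.0013,0,0,0,0],[0.095,0.0012,0.0013,0,0,0,0],[0.095,0.0012,0.0013,0,0,0,0]]]' 80;  python3 -c "
from h import *
to(.6125,.2015,.17,164.6)
from bench import optics
a=[optics.snapshot(n) for n in ('side','top')]
np.savez('side1.npz',**a[0]);np.savez('top1.npz',**a[1]);a=[x['img'][:,:,::-1] for x in a]
cv2.imwrite('pics/over2.png',np.hstack([cv2.resize(a[0][140:220,220:300],(400,400)),cv2.resize(a[1][170:250,150:230],(400,400))]))"
```

```text
time_s: 8.05
eef_pos: [0.6132, 0.203, 0.1853]
orientation: [-0.429, 0.562, 0.428, 0.563]
ft_force: [-0.8, -0.8, -1.2]
width: 0.193
t 8.05 pos [0.6132 0.203  0.1853] w 0.193 F [-0.8 -0.8 -1.2] shift [ 0.0153  0.0003 -0.0016] rot [-0.      0.0011  0.0021]
```

View pics/over2.png

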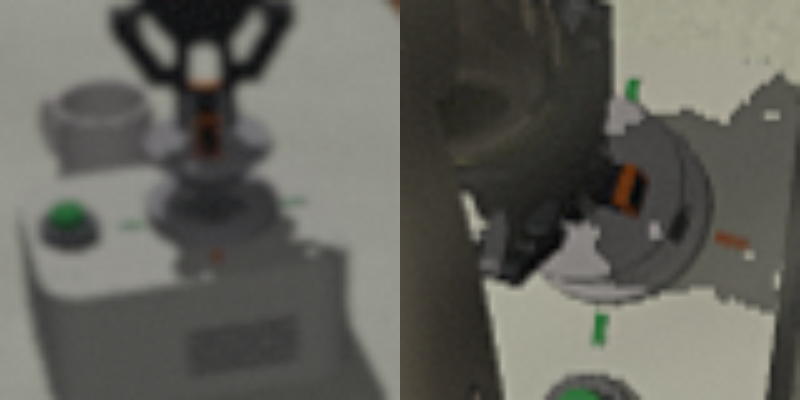

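Run:
```python
from h import *
for n in("top","side"):
    s=dict(np.load(n+"1.npz")); z=s["range_z"]; v,u=np.mgrid[:420,:560]
    X=(np.stack([(u-s["cx"])/s["fx"]*z,(v-s["cy"])/s["fy"]*z,z],-1)-s["t"])@s["R"]
    near=(np.hypot(X[...,0]-.6125,X[...,1]-.2015)<.07)
    t=X[near&(abs(X[...,2]-.164)<.006)]
    print(n,"cap",len(t),t.min(0).round(4),t.max(0).round(4),np.median(t[:,2]).round(4))
    h=cv2.convexHull(t[:,:2].astype(np.float32))[:,0].astype(float)
    from scipy.optimize import least_squares
    r=least_squares(lambda c:np.hypot(*(h-c).T)-.0455,[.6125,.2015],loss="soft_l1",f_scale=.001);print(" fitted",r.x.round(4),len(h))
    t=X[near&(abs(X[...,2]-.12)<.006)]
    h=cv2.convexHull(t[:,:2].astype(np.float32))[:,0].astype(float)
    r=least_squares(lambda c:np.hypot(*(h-c).T)-.0475,[.6125,.2015],loss="soft_l1",f_scale=.001);print(" collar",r.x.round(4),len(h))
    m=masks(s["img"])["orange"]&near
    for c,st in blobs(m): print(" or",c,st,ray(s,c,.19)[0].round(4),ray(s,c,.105)[0].round(4), X[m][:,2].mean().round(3))
```

```text
top cap 474 [0.5667 0.1591 0.1582] [0.6548 0.2224 0.1687] 0.1638
 fitted [0.6119 0.2047] 24
 collar [0.6117 0.2013] 24
 or [194.59 206.41] [193 203   4   8  17] [0.6071 0.1805 0.19  ] [0.6258 0.1976 0.105 ] 0.161
 or [215.6 217.7] [213 217   6   3  10] [0.5808 0.132  0.19  ] [0.597  0.1446 0.105 ] 0.161
side cap 204 [0.5667 0.1513 0.1581] [0.6568 0.2416 0.1697] 0.1653
 fitted [0.6117 0.1986] 19
 collar [0.611 0.195] 16
```

```bash
cat > cap.py <<'E'
from h import *
from bench import optics,ctrl
from scipy.optimize import least_squares
st=to(.6125,.2015,.17,164.6); zc=st["eef_pos"][2]-.049+.029
for n in("top","side"):
    s=optics.snapshot(n); z=s["range_z"]; v,u=np.mgrid[:420,:560]
    X=(np.stack([(u-s["cx"])/s["fx"]*z,(v-s["cy"])/s["fy"]*z,z],-1)-s["t"])@s["R"]
    near=(np.hypot(X[...,0]-.6125,X[...,1]-.2015)<.07)
    for nm,zz,rr in(("cap",zc,.0455),("collar",.12,.0475)):
        t=X[near&(abs(X[...,2]-zz)<.005)]
        h=cv2.convexHull(t[:,:2].astype(np.float32))[:,0].astype(float)
        r=least_squares(lambda c:np.hypot(*(h-c).T)-rr,[.6125,.2015],loss="soft_l1",f_scale=.001)
        print(n,nm,r.x.round(4),len(h),"min",t.min(0).round(4),"max",t.max(0).round(4))
E
python3 -m jog '[[[0,0,0,0,0,0,0],[0,0,0,0,0,0,0],[0,0,0,0,0,0,0]]]'; python3 cap.py
```

```text
time_s: 8.52
eef_pos: [0.6124, 0.203, 0.1839]
orientation: [-0.429, 0.562, 0.429, 0.563]
ft_force: [-0.0, -0.4, -1.3]
width: 0.194
t 8.53 pos [0.6124 0.203  0.1839] w 0.194 F [-0.  -0.4 -1.3] shift [ 0.0139 -0.0005 -0.0014] rot [0.0002 0.0002 0.0002]
top cap [0.6111 0.2044] 23 min [0.566 0.159 0.159] max [0.6538 0.223  0.1684]
top collar [0.6117 0.2012] 24 min [0.5643 0.1542 0.1152] max [0.6545 0.2279 0.1247]
side cap [0.6105 0.2003] 19 min [0.5649 0.1498 0.159 ] max [0.657  0.2445 0.1688]
side collar [0.6114 0.1962] 16 min [0.5648 0.1442 0.1151] max [0.6591 0.235  0.1248]
```

Both views put the cap about 3.5 mm too far in +y relative to the collar. I'll correct that and then insert.

```bash
python3 -m jog '[[[0,-0.0015,-0.003,0,0,0,0],[0.004,-0.0015,-0.003,0,0,0,0],[0.009,-0.0015,-0.003,0,0,0,0],[0.014,-0.0015,-0.003,0,0,0,0],[0.018,-0.0015,-0.003,0,0,0,0],[0.022,-0.0015,-0.003,0,0,0,0],[0.022,-0.0015,-0.003,0,0,0,0],[0.022,-0.0015,-0.003,0,0,0,0]]]'; python3 cap.py
```

```text
time_s: 9.62
eef_pos: [0.6131, 0.1997, 0.1619]
orientation: [-0.429, 0.562, 0.429, 0.563]
ft_force: [0.1, -0.2, -0.6]
width: 0.197
t 9.62 pos [0.6131 0.1997 0.1619] w 0.197 F [ 0.1 -0.2 -0.6] shift [-0.0081  0.0011  0.0016] rot [0.0003 0.0002 0.0002]
top cap [0.6121 0.2014] 25 min [0.5674 0.1559 0.137 ] max [0.6543 0.2184 0.1469]
top collar [0.612  0.2011] 19 min [0.5641 0.1539 0.115 ] max [0.652  0.2264 0.1228]
side cap [0.6109 0.1957] 18 min [0.5661 0.151  0.1371] max [0.6571 0.2387 0.1468]
side collar [0.6095 0.1956] 14 min [0.5637 0.1472 0.1152] max [0.6567 0.2258 0.1249]
```

Centred to within 1 mm with no contact force. Next is pushing down.

```bash
python3 -m jog '[[[0.003,0,0,0,0,0,0],[0.006,0,0,0,0,0,0],[0.006,0,0,0,0,0,0]]]' 100; python3 -m jog '[[[0.003,0,0,0,0,0,0],[0.006,0,0,0,0,0,0],[0.006,0,0,0,0,0,0],[0.006,0,0,0,0,0,0]]]' 100; python3 cap.py
```

```text
time_s: 10.1
eef_pos: [0.6134, 0.1997, 0.1566]
orientation: [-0.429, 0.562, 0.428, 0.563]
ft_force: [-0.7, 0.2, 4.9]
width: 0.192
time_s: 10.6
eef_pos: [0.6134, 0.1997, 0.1509]
orientation: [-0.429, 0.562, 0.428, 0.563]
ft_force: [-0.7, -0.3, 6.9]
width: 0.19
t 10.6 pos [0.6134 0.1997 0.1509] w 0.19 F [-0.7 -0.3  6.9] shift [-0.0191  0.0013  0.0015] rot [0.0002 0.0007 0.0013]
top cap [0.6119 0.2016] 24 min [0.5669 0.1553 0.1262] max [0.6546 0.2189 0.1357]
top collar [0.6118 0.2012] 20 min [0.564  0.1539 0.115 ] max [0.655  0.224  0.1246]
side cap [0.6107 0.1952] 19 min [0.5663 0.1455 0.126 ] max [0.6551 0.2417 0.1359]
side collar [0.6096 0.1943] 16 min [0.5636 0.1455 0.115 ] max [0.6526 0.2086 0.1249]
```

```bash
python3 -m jog '[[[0.001,0,0,0,0,0,0],[0.002,0,0,0,0,0,0],[0.002,0,0,0,0,0,0],[0.002,0,0,0,0,0,0]]]' 100;python3 -c "
from h import *
to(.6134,.1997,.149,84.6)"
```

```text
time_s: 11.2
eef_pos: [0.6134, 0.1997, 0.1491]
orientation: [-0.429, 0.562, 0.428, 0.563]
ft_force: [-1.9, -0.3, 7.2]
width: 0.19
t 11.2 pos [0.6134 0.1997 0.1491] w 0.19 F [-1.9 -0.3  7.2] shift [ 0.0001 -0.      0.    ] rot [1.3964e+00 1.7000e-03 7.0000e-04]
```

```bash
python3 -m jog '[[[0.0007,0,0,0,0,0,0],[0.0007,0,0,0.1,0,0,0],[0.0007,0,0,0.2,0,0,0],[0.0007,0,0,0.3,0,0,0]]]' 100;python3 -c "
from h import *
st=to(.6134,.1997,.149,84.6);print(st['ft_torque'])"
```

```text
time_s: 11.7
eef_pos: [0.614, 0.1998, 0.1487]
orientation: [-0.339, 0.62, 0.338, 0.622]
ft_force: [-0.3, -0.4, 6.8]
width: 0.192
t 11.7 pos [0.614  0.1998 0.1487] w 0.192 F [-0.3 -0.4  6.8] shift [-0.0003  0.0005 -0.0004] rot [1.0933e+00 3.1000e-03 9.0000e-04]
[-0.06626672  0.14893139  0.06735485]
```

Turning freely with no side force, so I'll continue.

```bash
python3 -m jog '[[[0,0,0,0.12,0,0,0],[0,0,0,0.26,0,0,0],[0,0,0,0.4,0,0,0],[0,0,0,0.54,0,0,0],[0,0,0,0.68,0,0,0],[0,0,0,0.82,0,0,0],[0,0,0,0.94,0,0,0],[0,0,0,1.03,0,0,0],[0,0,0,1.08,0,0,0],[0,0,0,1.09,0,0,0],[0,0,0,1.09,0,0,0]]]' 100;python3 -c "
from h import *
st=to(.6134,.1997,.149,84.6);print(st['ft_torque'])"; python3 cap.py
```

```text
time_s: 13.08
eef_pos: [0.6142, 0.1998, 0.1488]
orientation: [0.031, 0.705, -0.031, 0.708]
ft_force: [0.5, -0.4, 7.4]
width: 0.19
t 13.07 pos [0.6142 0.1998 0.1488] w 0.19 F [ 0.5 -0.4  7.4] shift [-0.0003 -0.0002 -0.0008] rot [ 0.0064  0.0034 -0.0008]
[-0.1077785   0.1266831  -0.00598281]
t 13.07 pos [0.6142 0.1998 0.1488] w 0.19 F [ 0.5 -0.4  7.4] shift [-0.0213  0.0016 -0.0018] rot [-1.3899  0.0034  0.0016]
top cap [0.6136 0.2008] 21 min [0.5679 0.1551 0.1238] max [0.658  0.2451 0.1322]
top collar [0.6117 0.2012] 22 min [0.5642 0.154  0.1153] max [0.658  0.2473 0.125 ]
side cap [0.6122 0.1954] 19 min [0.5657 0.1494 0.1238] max [0.657  0.2304 0.1337]
side collar [0.6086 0.194 ] 11 min [0.5627 0.146  0.1153] max [0.6514 0.2273 0.125 ]
```

The target angle is reached. I'll nudge it about 1 mm toward centre and let it rise into the notches.

```bash
python3 -m jog '[[[0,0,-0.001,0,0,0,0],[-0.0015,0,-0.001,0,0,0,0],[-0.003,0,-0.001,0,0,0,0],[-0.0045,0,-0.001,0,0,0,0],[-0.006,0,-0.001,0,0,0,0],[-0.006,0,-0.001,0,0,0,0],[-0.006,0,-0.001,0,0,0,0]]]' 100;python3 -c "
from h import *
st=to(.6134,.1997,.149,84.6);print(st['ft_torque'])"
```

```text
time_s: 14.05
eef_pos: [0.6135, 0.1998, 0.154]
orientation: [0.031, 0.705, -0.031, 0.708]
ft_force: [3.8, 0.8, 5.0]
width: 0.189
t 14.05 pos [0.6135 0.1998 0.154 ] w 0.189 F [3.8 0.8 5. ] shift [ 0.005  -0.0001 -0.0001] rot [ 0.0062  0.0032 -0.0008]
[-0.00949061 -0.74937835  0.01418795]
```

```bash
python3 -m jog '[[[0,0,0.0005,0,0,0,0],[-0.001,0,0.0005,0,0,0,0],[-0.001,0,0.0005,0,0,0,0]]]' 30;python3 -m jog '[[[0,0,0,0,0,0,0.03],[0,0,0,0,0,0,0.05],[0,0,0,0,0,0,0.05],[0,0,0,0,0,0,0.05]]]'; python3 -m jog '[[[-0.03,0,0,0,0,0,0.05],[-0.06,0,0,0,0,0,0.05],[-0.08,0,-0.04,0,0,0,0.05],[-0.08,0,-0.1,0,0,0,0.05],[-0.08,0,-0.16,0,0,0,0],[-0.08,0,-0.16,0,0,0,0],[-0.08,0,-0.16,0,0,0,0]]]' 30
python3 - <<'E'
from h import *
from bench import optics,ctrl
to(.5085,.2115,.20,84.6)
for n in("top","side"):
    s=optics.snapshot(n);z=s["range_z"]; v,u=np.mgrid[:420,:560]
    np.savez(n+"2.npz",**s)
    X=(np.stack([(u-s["cx"])/s["fx"]*z,(v-s["cy"])/s["fy"]*z,z],-1)-s["t"])@s["R"]
    near=(np.hypot(X[...,0]-.6125,X[...,1]-.2015)<.05)
    t=X[near&(abs(X[...,2]-.134)<.004)]
    print(n,len(t),t.mean(0).round(4),t.min(0).round(4),t.max(0).round(4), "handle top",X[near&(X[...,2]>.155)].mean(0).round(4))
    for c,st in blobs(masks(s["img"])["orange"]&near): print(c,ray(s,c,.164)[0].round(4))
    b=s["img"][:,:,::-1]; a=b[140:240,200:300] if n=="side" else b[160:260,145:245]
    cv2.imwrite(f"pics/l_{n}.png",cv2.resize(a,(500,500)))
E
```

```text
time_s: 14.42
eef_pos: [0.6132, 0.1998, 0.1541]
orientation: [0.031, 0.706, -0.031, 0.707]
ft_force: [5.3, -0.9, 1.4]
width: 0.19
time_s: 14.92
eef_pos: [0.6121, 0.1997, 0.1539]
orientation: [0.031, 0.707, -0.031, 0.706]
ft_force: [0.3, 0.6, 1.4]
width: 0.588
time_s: 15.8
eef_pos: [0.4536, 0.2139, 0.2348]
orientation: [0.031, 0.706, -0.031, 0.707]
ft_force: [0.2, 0.9, -0.4]
width: 0.002
t 15.8 pos [0.4536 0.2139 0.2348] w 0.002 F [ 0.2  0.9 -0.4] shift [0.0349 0.0023 0.0549] rot [ 0.0069  0.0019 -0.0007]
top 773 [0.6107 0.1992 0.1329] [0.567  0.1566 0.13  ] [0.6586 0.2464 0.1379] handle top [0.6118 0.2001 0.1624]
[189.2 195.2] [0.6399 0.1994 0.164 ]
[186.5 217. ] [0.5875 0.2036 0.164 ]
side 156 [0.6089 0.181  0.1345] [0.5657 0.1528 0.1301] [0.6584 0.2344 0.138 ] handle top [0.6113 0.1946 0.1622]
[254.5 169.5] [0.5881 0.1993 0.164 ]
```

View pics/l_top.png

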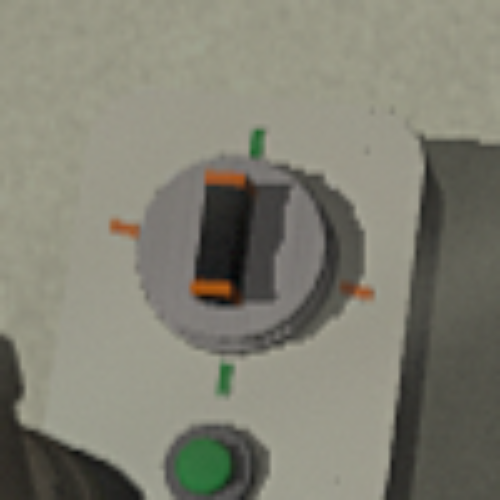

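View pics/l_side.png

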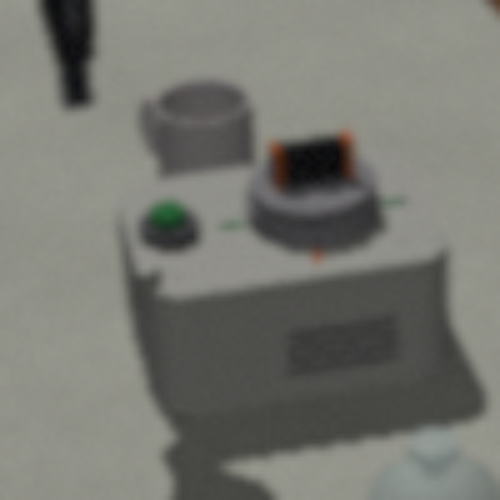

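Both views show the lid seated. The bar lies along the green marks (-4.6° against -5.4°), and the cap is 14–15 mm above collar height minus flange, which agrees with an origin of ≈105 mm. Now the button.

```bash
python3 -m jog '[[[0,0.0023,0.03,0,0,0,0],[0,0.0023,0.055,0,0,0,0],[0.04,0.0023,0.055,0,0,0,0],[0.075,0.0023,0.055,0,0,0,0],[0.082,0.0023,0.055,0,0,0,0],[0.082,0.0023,0.055,0,0,0,0],[0.082,0.0023,0.055,0,0,0,0]]]'
python3 - <<'E'
from h import *
from bench import optics
to(.5085,.2115,.138,84.6)
a=[optics.snapshot(n)['img'][:,:,::-1] for n in ('side','top')]
cv2.imwrite('pics/btn.png',np.hstack([cv2.resize(a[0][140:220,200:280],(400,400)),cv2.resize(a[1][200:280,150:230],(400,400))]))
E
```

```text
time_s: 16.77
eef_pos: [0.5095, 0.2114, 0.1537]
orientation: [0.031, 0.706, -0.031, 0.707]
ft_force: [-0.3, -0.7, 0.7]
width: -0.002
t 16.77 pos [0.5095 0.2114 0.1537] w -0.002 F [-0.3 -0.7  0.7] shift [ 0.0157 -0.     -0.001 ] rot [ 0.0063  0.0026 -0.001 ]
```

View pics/btn.png

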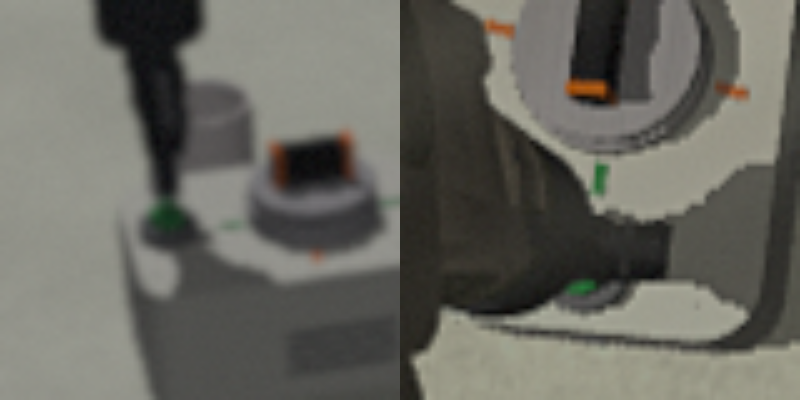

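The fingertips are right above the button and the lid is unchanged. Pressing now.

```bash
python3 -m jog '[[[0.006,0,-0.001,0,0,0,0],[0.010,0,-0.001,0,0,0,0],[0.013,0,-0.001,0,0,0,0],[0.016,0,-0.001,0,0,0,0],[0.016,0,-0.001,0,0,0,0]]]';python3 -m jog '[[[0.0015,0,0,0,0,0,0],[0.0015,0,0,0,0,0,0],[0.0015,0,0,0,0,0,0]]]'
```

```text
time_s: 17.5
eef_pos: [0.5072, 0.2114, 0.1379]
orientation: [0.031, 0.706, -0.031, 0.707]
ft_force: [-4.1, -0.5, 13.9]
width: 0.001
time_s: 17.88
eef_pos: [0.5073, 0.2114, 0.1378]
orientation: [0.031, 0.706, -0.031, 0.707]
ft_force: [-7.6, -1.8, 22.3]
width: -0.002
```

The force rose to 22 N with no further motion and the tip at z≈0.121, so the button bottomed out. Retracting.

```bash
python3 -m jog '[[[-0.004,0,0,0,0,0,0],[-0.012,0,0,0,0,0,0],[-0.03,0,0,0,0,0,0],[-0.08,0,0,0,0,0,0],[-0.1,0,-0.05,0,0,0,0],[-0.1,0,-0.1,0,0,0,0],[-0.1,0,-0.1,0,0,0,0],[-0.1,0,-0.1,0,0,0,0],[-0.1,0,-0.1,0,0,0,0]]]'
python3 - <<'E'
from h import *
from bench import optics
to(.5085,.2115,.138,84.6)
A=[]
for n in("top","side"):
    s=optics.snapshot(n);z=s["range_z"]; v,u=np.mgrid[:420,:560]
    X=(np.stack([(u-s["cx"])/s["fx"]*z,(v-s["cy"])/s["fy"]*z,z],-1)-s["t"])@s["R"]
    near=(np.hypot(X[...,0]-.6125,X[...,1]-.2015)<.05)
    t=X[near&(abs(X[...,2]-.134)<.005)]
    g=masks(s["img"])["green"]&(np.hypot(X[...,0]-.508,X[...,1]-.211)<.02)
    s0=dict(np.load(n+"0.npz"));g0=s0["range_z"][g]
    print(n,t.mean(0).round(4),"handle",X[near&(X[...,2]>.155)].mean(0).round(4),"button z",np.median(X[g][:,2]).round(4),"depth change vs start",np.median(z[g]-g0).round(4))
    for c,st in blobs(masks(s["img"])["orange"]&near): print(c,ray(s,c,.164)[0].round(4))
    A.append(s["img"][:,:,::-1])
cv2.imwrite('pics/end.png',np.hstack([cv2.resize(A[1][140:240,200:300],(400,400)),cv2.resize(A[0],(400,300),interpolation=cv2.INTER_AREA)[:300].repeat(1,0) if 0 else cv2.copyMakeBorder(cv2.resize(A[0],(400,300)),0,100,0,0,cv2.BORDER_CONSTANT)]))
E
```

```text
time_s: 19.0
eef_pos: [0.4086, 0.22, 0.2344]
orientation: [0.031, 0.706, -0.031, 0.706]
ft_force: [0.2, 0.1, 0.0]
width: -0.002
t 19.0 pos [0.4086 0.22   0.2344] w -0.002 F [0.2 0.1 0. ] shift [0.0964 0.0004 0.1002] rot [ 0.0058  0.0002 -0.    ]
top [0.6104 0.1992 0.133 ] handle [0.6118 0.2001 0.1623] button z 0.1257 depth change vs start -0.0002
[189.35 195.29] [0.6397 0.199  0.164 ]
[186.5 217. ] [0.5875 0.2036 0.164 ]
side [0.6084 0.1807 0.1344] handle [0.6105 0.1938 0.1626] button z 0.1272 depth change vs start 0.0019
[254.5 169.5] [0.5881 0.1993 0.164 ]
```

View pics/end.png

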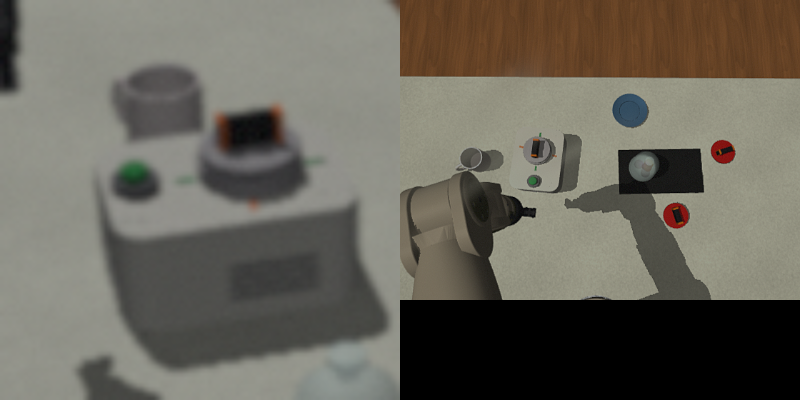

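The lid is still locked, the button is back up, and the jar, mug and saucer are in place. The arm is clear of everything.

```bash
python3 -c "
from bench import workorder
print(workorder.sign_off())"
```

```text
the job is handed in; nothing more can be done
None
```

The lid is locked in the grinder's collar and the start button has been pressed and released. I handed the job in at about 19 s of the 54 s allowed; sign-off gives no verdict.

**What I did:** I gripped the steel lid by its bar and moved it over the collar. The cap sat about 3.5 mm off the collar in both camera views, so I corrected that before lowering. I pushed it down against about 7 N, turned it 80° clockwise, and let it rise into the notches. Then I pressed the button until it stopped at about 6 mm, with 22 N on the wrist, and backed the arm away.

**Last checks:**
- **Lid:** The bar lies at about -5° against the grinder's -5.4°. It is within about 2 mm of the chamber axis, and its origin is about 105 mm up after allowing for the roughly 2 mm that the top camera's depth reads low.
- **Button:** It is back at its starting height. The top view shows a 0.2 mm change. The side view shows 1.9 mm, but its pixels are coarse there.
- **Surroundings:** The jar, mug and saucer look unmoved; I checked this by eye and did not measure it. The wrist force is about 0.

**Disagreements:** The two views put the collar's y position about 6 mm apart, so I relied only on the lid's position relative to the collar within each view. I never read the plate and start-button joints directly, so the lock and the press are inferred from the images, tool height and force.

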